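# Open the clamshell test jig and unload the drive module

### The arm

A 6-joint arm with a two-finger parallel gripper is mounted at the origin on the work surface. World frame = base frame: x ahead of the robot, y to its left, z up, the work surface at z = 0. Lengths are in m, angles in rad, forces in N, time in s.
With the tool pointing down it reaches from about 0.25 to 0.725 m from the base axis. Payload 4 kg.
Tool frame: the origin (TCP) lies between the finger pads; the fingertips stand 25 mm ahead of it and the grasp point (between the pads) lies 6 mm ahead of it; z points along the fingers, y is the line along which they close (so a half turn about z gives the same grasp; the last joint's range is limited). The gripper opens to 85 mm and grips with 20 to 120 N. Pads are 22 mm wide; open, the fingers measure 114 mm over their backs; the gripper's body (76 mm by 85 mm) begins 54 mm behind the grasp point. The pads swing forward as they close: fully open they stand 13 mm farther back than shut.
Start: joints at [-1.105, 0.241, 0.005, 1.335, 0, 1.571], TCP at [0.225, -0.447, 0.256] pointing down, gripper open.
Joint ranges: [-2.72, 2.72], [-1.05, 1.87], [-1.09, 1.28], [-1.99, 2.15], [-1.42, 1.44], [-3.14, 3.14]. Speed limits (rad/s): [2.79, 2.79, 3.14, 3.14, 3.14, 3.14].

### API

Orientations are given as a unit quaternion [x, y, z, w].
In Python, from workcell import bot gives the robot as it stands. The module is installed in compiled form; this text tells all that it offers.
- The arm moves only by the shell command python3 -m pendant 'ROWS'. ROWS is JSON, one flat list of numbers, 7 for each row, row after row: the shift along the tool's x, y, z normalised to -1 to 1, where 1 is 0.5 m, then the turn, a rotation vector about the tool's x, y, z normalised to -1 to 1, where 1 is 180 degrees, then the opening, from 0 (shut) to 1 (fully open). In form: [tx, ty, tz, ax, ay, az, fingers, tx, ty, tz, ax, ay, az, fingers, ...]. A call has exactly 10 rows; each row is the pose to reach, as a shift and turn from the pose commanded when the call began, along the tool's axes at that moment, turning the shorter way round; what a row does not reach only later rows make up. A row lasts 1/12 s, in which the tool goes at most 41.7 mm and 7.16 degrees, less where a joint would pass 70% of its speed; a pose out of reach is approached as far as the arm can. A call with a number of a shift or a turn outside -1 to 1 is refused whole. A call with a gripper value outside its range is refused whole. The fingers move at their own pace and stop on an object; the grip force is fixed at half the most. Time passes only in rows, so rows that repeat a pose let the fingers close, or fill a call up. It gives the time, the measured TCP pose, the force, the opening and the grip force at its end, in the units of the state.
- bot.get_obs(): the state, without advancing time (a new reading comes with each control period).
- bot.camera(name): name is "side" or "top"; returns a dict with "pixels" (420x560x3 uint8, red, green, blue), "mtx" (3x3 intrinsics, pixels), "cam_to_world" (4x4, takes a point from camera to world coordinates). Camera axes: x right, y up, looking along -z (the intrinsics and any distortion apply to the point x, -y, -z); pixel columns grow to the right and rows downward; lengths in m; the calibration is good to about 2 mm. A picture is of the moment at which its call begins. There is no depth.
- bot.job_done(): hands the job in; it is judged then, once.
The state is a dict: "clock": time; "joint_pos": joint angles; "joint_vel": joint speeds; "tau": joint torques, N m; "eef_pos": TCP position; "tool_rot": TCP orientation; "ft_force": force on the tool from outside, world axes, zero at the start; "ft_torque": the same for the moment, N m; "grip_width": finger opening in m; "grasp_force": force on a finger pad.
Only numpy, scipy, OpenCV 4.12 (cv2) and the standard library are available. Lean on these libraries where they do the work, as an engineer would, in place of code of your own. Each camera call takes 0.05 s, during which the arm holds its last target. There are 200 camera calls.

### The job

Unload the test jig: press down gently on the thumb pad of its front latch until the catch lets go (never with more than 18 N), and stay clear of the sprung lid so that it swings fully open by itself, untouched. Then lift the drive module out of the jig and lay it flat, label up, in the shallow tray without dropping it, leaving the lid open and the other things on the bench where they are.

Things in the scene. Friction and masses are not known exactly. Their poses are not given: they have to be found in the camera images.
- jig: Clamshell test jig fixed to the bench, aluminium, 222 x 130 mm (its x, y). Origin: underside, at the bench; its -x is the front (latch, nearest the robot), +x the hinge. Bed top 30 mm above the bench, from x -60 to 102 mm; a ledge 10 mm high in front of it reaches x -122 mm. The module's nest is centred at x = y = 0 on the bed. Hinge blocks 56 mm high at x 83 to 101 mm.
- nest (a point): Centre of the nest on the jig's bed, 30 mm above the bench; axes as the jig's. Black stops, 6 mm high, at the module's corners and ends leave it about 1.5 mm of play; the middle 40 mm of the module's long sides is free of stops.
- pad_spot (a point): Point on the jig (it does not move with the latch), at jig x = -103 mm, y = 0, 28 mm above the bench. The latch's black thumb pad, 28 (x) by 36 mm (y), is centred here, but sits on a set-screw: its top is 0 to 12 mm above this point, different every time and not measured. Feel for it. 10 mm high ledge beneath.
- latch: Black rocker: thumb pad in front, hook at the back (jig x -68 to -54 mm, up to 63 mm high) holding the lid's tongue. Origin: its pivot, 34 mm high at jig x -66 mm. Press the pad straight down: 3 to 5 N starts it, rising to 9 to 12 N after about 5 mm, where the catch lets go; about 1 mm further is a hard stop. Springs back when let go. Over 18 N breaks it.
- lid_hinge (a joint): Angle of the lid: 0 = shut and latched, 1.92 = fully open, leaning back 20 degrees past upright. Once unlatched, a spring with a damper opens it by itself in 2 to 4 s.
- lid: Grey plastic frame with a clear pane, 130 mm wide, 8 mm thick; shut, its top is 60 mm above the bench. Origin: middle of its hinge axis, 56 mm above the bench at jig x = 92 mm; it reaches 142 mm along its own -x, its steel tongue 149 mm. Its front edge (53 mm from the pad's centre when shut) sweeps up and back to the hinge. The robot must not touch it.
- module: Drive module: flat dark metal block, 80 mm (its x) by 40 mm (its y) by 16 mm high, 60 to 120 g, white label on top. Origin: centre of its underside. Starts in the jig's nest under the lid, its x along the jig's x.
- tray: Shallow black open tray, 150 mm (its x) by 130 mm (its y) by 14 mm high, walls and floor 4 mm thick; loose, left or right of the jig. Origin: centre of its underside.
- meter: Bystander: red multimeter, 150 x 80 x 38 mm, left or right of the jig. Origin: centre of underside.
- cup: Bystander: paper-brown cup, 80 mm wide, 85 mm high, far right. Origin: centre of underside.
- flux: Bystander: amber jar, 48 mm wide, 85 mm high, far left. Origin: centre of underside.
- driver: Bystander: blue screwdriver, 200 mm long, lying near left. Origin: underside, its x along the shaft.
- mouse: Bystander: black computer mouse, 100 x 58 x 26 mm, near right. Origin: centre of underside.
- heatsink: Bystander: finned aluminium heat sink, 40 x 40 x 23 mm, left of the jig. Origin: centre of underside.
- reel: Bystander: blue reel lying flat, 60 mm wide with an 18 mm hole, 22 mm high, right of the jig. Origin: centre of underside.

How it is judged:
On the way, in this order (a step that is already met when the one before it is completed fails the run):
1. the catch has let go and the lid has swung fully open by itself (over 1.8 rad) (value of joint lid_hinge above 1.8 rad), for 0.2 s.
2. the module lies flat in the tray (x of module in the frame of tray between -0.045 and 0.045 m and y of module in the frame of tray between -0.045 and 0.045 m and z of module in the frame of tray below 0.009 m and angle between module's own z axis and vertical below 0.1 rad), for 0.2 s.
At the end, for the whole second after the job is handed in: the lid is fully open (over 1.8 rad); the module lies flat and still on the tray's floor, label up (tilt under 0.1 rad), its centre within 45 mm of the tray's centre along each of the tray's axes (all of step 2 and value of joint lid_hinge above 1.8 rad and linear speed of each of module, tray below 0.02 m/s); the robot touches nothing.
It fails at once if the latch is pushed with more than 18 N (contact force between any of the fingers, the arm and latch above 18 N).
It fails at once if the robot touches the lid with more than 2 N (contact force between any of the fingers, the arm and lid above 2 N).
It fails at once if the module is dropped (falls freely for more than about 20 mm) (linear speed of module above 0.6 m/s and contact force between the fingers and module below 0.05 N).
It fails at once if a bystander (meter, cup, flux jar, screwdriver, mouse, heat sink, reel) is pushed more than 30 mm from its place (distance of any of meter, cup, flux, driver, mouse, heatsink, reel from where it was at the start of the episode above 0.03 m).
It also fails if it takes over 61 s, if anything falls off the work surface, if the arm or the gripper's body presses on something with over 40 N, if the wrist force passes 120 N, or if a joint passes its speed limit or range.

## Working session

There is one attempt and no reset: what is moved stays moved. The work goes in short steps, Python scripts to look and compute and a shell command to move; the robot and the scene stay as the last step left them, time stands still between calls to the robot, and variables do not carry over. Pictures are saved under pics/ and viewed, at most 10 in all, crops included, and the job is handed in when it is done.

```bash
mkdir -p pics; python3 - <<'E'
from workcell import bot
import cv2,numpy as np
for n in("top","side"):
    c=bot.camera(n); cv2.imwrite(f"pics/{n}0.png",c["pixels"][:,:,::-1]); print(n,c["mtx"].tolist(),np.round(c["cam_to_world"],4).tolist())
print(bot.get_obs())
E
```

```text
top [[444.21992043631025, 0.0, 278.68566168281484], [0.0, 444.21992043631025, 214.43643526777498], [0.0, 0.0, 1.0]] [[-0.0217, 0.9745, -0.2235, 0.2711], [-0.9998, -0.0202, 0.0089, 0.0061], [0.0041, 0.2236, 0.9747, 1.1812], [0.0, 0.0, 0.0, 1.0]]
side [[502.01063027997213, 0.0, 280.4454972933666], [0.0, 502.01063027997213, 209.29475642206776], [0.0, 0.0, 1.0]] [[-0.9228, 0.2676, -0.2772, 0.1162], [-0.3849, -0.6704, 0.6344, 0.8791], [-0.0161, 0.6921, 0.7216, 1.086], [0.0, 0.0, 0.0, 1.0]]
{'clock': 0.1, 'joint_pos': array([-1.10501247e+00,  2.41324556e-01,  3.86510447e-03,  1.33522568e+00,
        2.18281835e-05,  1.57078416e+00]), 'joint_vel': array([-0.00063235, -0.00116369,  0.0033464 ,  0.00060495,  0.00052824,
        0.00042781]), 'tau': array([ 5.38615750e-04, -3.73138404e+01,  2.53010184e+01,  1.08302161e-02,
       -7.91237267e-05,  1.21291512e-05]), 'eef_pos': array([ 0.22433094, -0.4462624 ,  0.25551084]), 'tool_rot': array([ 9.73001194e-01,  2.30798145e-01, -2.07335547e-04, -9.21425500e-04]), 'ft_force': array([-0.21387261,  0.01726526, -0.24730721]), 'ft_torque': array([ 0.0109737 , -0.02157559, -0.02521815]), 'grasp_force': 0.0, 'grip_width': 0.08553610301619033}
```

View pics/top0.png

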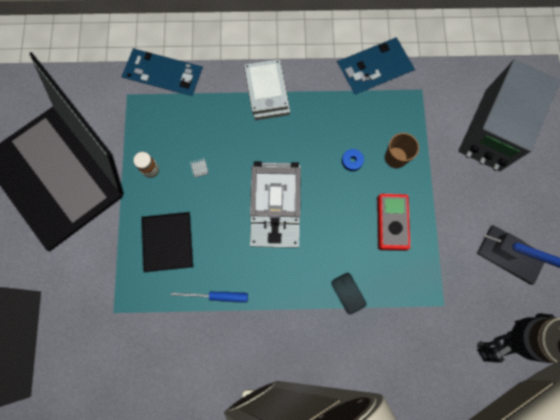

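View pics/side0.png

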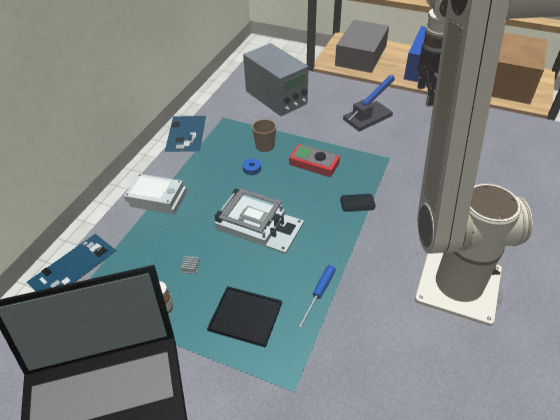

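The top view shows the jig at about (275,205), its pad near (275,237), the tray on the left at (167,241) and the meter on the right at (395,221). The lid is shut and the robot is at the bottom right.

```bash
cat > h.py <<'E'
import cv2,numpy as np
from workcell import bot
from scipy.spatial.transform import Rotation as R
def ray(c,u,v,z):
    K=c["mtx"];T=c["cam_to_world"]
    d=T[:3,:3]@np.array([(u-K[0,2])/K[0,0],-(v-K[1,2])/K[1,1],-1.]);o=T[:3,3]
    return (o+d*(z-o[2])/d[2])
def move(target,yaw=None):
    "shift in tool axes (normalised) from measured pose to world target; yaw = world angle of tool y axis"
    o=bot.get_obs();r=R.from_quat(o["tool_rot"]);m=r.as_matrix()
    print("shift",np.round(m.T@(np.array(target)-o["eef_pos"])/.5,4))
    if yaw is not None:
        y=np.array([np.cos(yaw),np.sin(yaw),0]);z=np.array([0,0,-1.]);x=np.cross(y,z)
        print("turn",np.round((r.inv()*R.from_matrix(np.c_[x,y,z])).as_rotvec()/np.pi,4))
E
python3 - <<'E'
from h import *
c=bot.camera("top");im=c["pixels"][:,:,::-1].copy()
hsv=cv2.cvtColor(im,cv2.COLOR_BGR2HSV)
mat=((hsv[...,0]>80)&(hsv[...,0]<100)&(hsv[...,1]>90)).astype(np.uint8)
non=(1-mat)*255
n,l,s,ce=cv2.connectedComponentsWithStats(non,connectivity=4)
for i in range(1,n):
    if 80<s[i,4]<6000 :
        p=np.argwhere(l==i)[:,::-1].astype(np.float32);r=cv2.minAreaRect(p);b=cv2.boxPoints(r)
        print(i,s[i,4],np.round(r[0],1),np.round(b,1).tolist(),[np.round(ray(c,*q,.012)[:2],4).tolist() for q in b])
cv2.imwrite("pics/jig.png",cv2.resize(im[155:255,235:315],None,fx=6,fy=6,interpolation=cv2.INTER_CUBIC))
E
```

```text
2 972 [400.3 149.7] [[375.5, 152.5], [403.0, 125.0], [425.0, 147.0], [397.5, 174.5]] [[0.711, -0.2787], [0.792, -0.3625], [0.7245, -0.4186], [0.6455, -0.3349]]
3 407 [353. 159.] [[342.0, 148.0], [364.0, 148.0], [364.0, 170.0], [342.0, 170.0]] [[0.7262, -0.1858], [0.725, -0.2474], [0.6604, -0.2432], [0.6616, -0.1823]]
4 503 [145.8 164.2] [[128.5, 160.5], [142.0, 147.0], [163.0, 168.0], [149.5, 181.5]] [[0.7013, 0.4086], [0.7404, 0.3731], [0.6775, 0.3123], [0.6392, 0.3478]]
5 280 [199.1 167.7] [[188.89999389648438, 161.5], [205.10000610351562, 157.5], [209.1999969482422, 173.89999389648438], [193.0, 178.0]] [[0.6949, 0.2413], [0.7059, 0.1965], [0.6576, 0.1844], [0.6468, 0.2288]]
6 4335 [274.5 204.5] [[249.0, 162.0], [300.0, 162.0], [300.0, 247.0], [249.0, 247.0]] [[0.6901, 0.0746], [0.6873, -0.0669], [0.4493, -0.0592], [0.4521, 0.0762]]
7 2000 [393.5 221.5] [[375.5, 192.10000610351562], [409.8999938964844, 191.1999969482422], [411.5, 250.89999389648438], [377.1000061035156, 251.8000030517578]] [[0.5962, -0.2705], [0.5969, -0.365], [0.4328, -0.3548], [0.4322, -0.2633]]
8 2605 [166.  241.7] [[139.8000030517578, 215.5], [188.60000610351562, 212.3000030517578], [192.1999969482422, 268.0], [143.39999389648438, 271.1000061035156]] [[0.5441, 0.3698], [0.5501, 0.2385], [0.3998, 0.2256], [0.3942, 0.3532]]
12 562 [208.6 295.1] [[169.6999969482422, 298.0], [170.3000030517578, 287.70001220703125], [247.5, 292.20001220703125], [246.89999389648438, 302.6000061035156]] [[0.3232, 0.2821], [0.3498, 0.2814], [0.3338, 0.0808], [0.3074, 0.0826]]
```

View pics/jig.png

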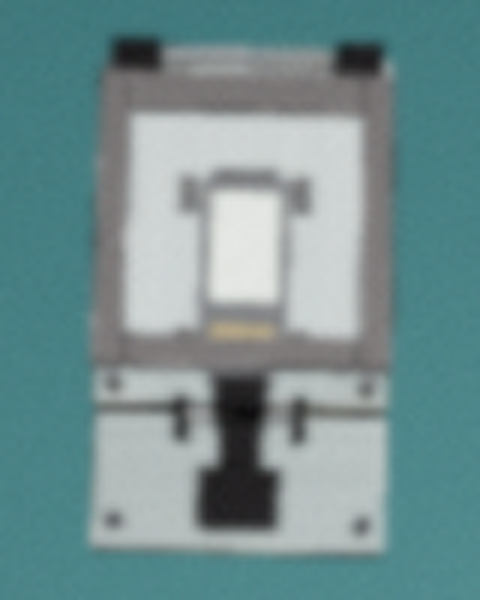

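The zoomed crop puts the thumb pad's centre at about crop (239,499), or image (274.8,238.2). The ledge front corners are at image (250,246.2) and (299.3,246.8), and the module label is at about (275.7,196).

```bash
python3 - <<'E'
from h import *
c=bot.camera("top")
f=lambda x,y,z:ray(c,235+x/6-.4,155+y/6-.4,z)
P=f(239,499,.034);A=f(90,547,.010);B=f(386,551,.010);L=f(244,247,.046);H1=f(112,40,.056);H2=f(384,44,.056)
print("pad",P,"front",A,B,"label",L,"hinge",H1,H2)
d=A-B;yaw=np.arctan2(-d[0],d[1]);print("yaw front",yaw,"hinge",np.arctan2(-(H1-H2)[0],(H1-H2)[1]),"axis",np.arctan2(*((H1+H2)/2-(A+B)/2)[1::-1]))
s=bot.camera("side")
tray=(ray(c,166,241.7,.012));print("tray",tray)
move([P[0]-.003,P[1],.11],np.pi/2+yaw); print(move([P[0]-.003,P[1],.11],-np.pi/2+yaw))
print(bot.get_obs()["clock"])
E
```

```text
pad [0.47172279 0.00815642 0.034     ] front [0.45572413 0.07469349 0.01      ] [ 0.45117379 -0.05653923  0.01      ] label [0.58227983 0.00372889 0.046     ] hinge [0.6762125  0.06060762 0.056     ] [ 0.67189034 -0.06044645  0.056     ]
yaw front -0.03465994819502713 hinge -0.035689189536909846 axis -0.04075910564375846
tray [0.47100429 0.29678358 0.012     ]
shift [ 0.8449 -0.5927  0.2923]
turn [-1.000e-04 -4.000e-04 -8.407e-01]
shift [ 0.8449 -0.5927  0.2923]
turn [-3.000e-04  1.000e-04  1.593e-01]
None
0.25
```

```bash
python3 -m pendant '[0.2,-0.14,0.05,0,0,0.16,0, 0.4,-0.28,0.05,0,0,0.16,0, 0.845,-0.593,0.24,0,0,0.16,0, 0.845,-0.593,0.24,0,0,0.16,0, 0.845,-0.593,0.24,0,0,0.16,0, 0.845,-0.593,0.24,0,0,0.16,0, 0.845,-0.593,0.24,0,0,0.16,0, 0.845,-0.593,0.24,0,0,0.16,0, 0.845,-0.593,0.24,0,0,0.16,0, 0.845,-0.593,0.24,0,0,0.16,0]'; python3 -c "
from h import *
move([.4687,.0082,.11],-np.pi/2-.036);print(bot.get_obs()['ft_force'])"
```

```text
clock: 1.08
eef_pos: [0.4099, -0.1016, 0.1674]
tool_rot: [1.0, -0.018, 0.0, 0.0]
ft_force: [0.3, -1.2, -0.3]
grip_width: 0.0001
grasp_force: 0.0
shift [ 0.1094 -0.2238  0.1148]
turn [ 0.0001 -0.0002 -0.0003]
[ 0.32741273 -1.1864986  -0.33953611]
```

```bash
python3 -m pendant '[0.109,-0.224,0.09,0,0,0,0, 0.109,-0.224,0.09,0,0,0,0, 0.109,-0.224,0.09,0,0,0,0, 0.109,-0.224,0.12,0,0,0,0, 0.109,-0.224,0.15,0,0,0,0, 0.109,-0.224,0.17,0,0,0,0, 0.109,-0.224,0.17,0,0,0,0, 0.109,-0.224,0.17,0,0,0,0, 0.109,-0.224,0.17,0,0,0,0, 0.109,-0.224,0.17,0,0,0,0]'; python3 -c "
from h import *
move([.4687,.0082,.07]);c=bot.camera('side');im=c['pixels'][150:270,190:350,::-1];cv2.imwrite('pics/s1.png',cv2.resize(im,None,fx=4,fy=4,interpolation=2))"
```

```text
clock: 1.92
eef_pos: [0.4684, -0.007, 0.0836]
tool_rot: [1.0, -0.01, 0.001, -0.005]
ft_force: [0.5, 0.5, 0.7]
grip_width: -0.0001
grasp_force: 0.0
shift [-0.0001 -0.0302  0.0275]
```

View pics/s1.png

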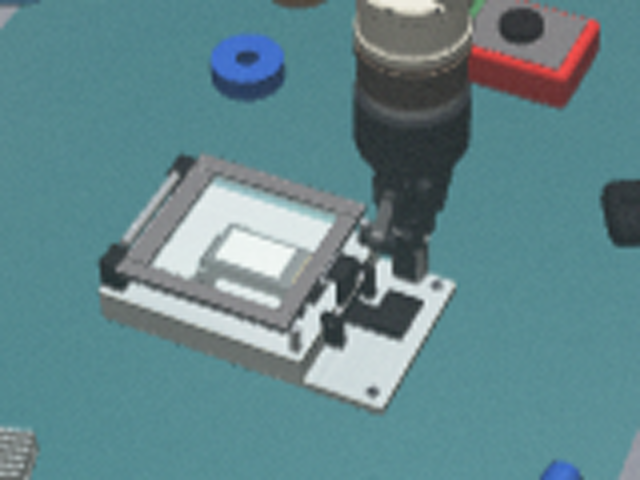

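The side view shows the shut fingers just beside the pad (crop (410,270), pad at (390,310)), still about 15 mm short in y. I'll check whether the arm has settled.

```bash
python3 -c "
from h import *
o=bot.get_obs();print(o['joint_pos'].round(3),o['joint_vel'].round(3),o['eef_pos'].round(4),o['tool_rot'].round(4),o['clock'],o['ft_force'])
move([.4687,.0082,.08],-np.pi/2-.036)"
```

```text
[-0.021  0.333 -0.359  0.877  0.01   3.141] [ 0.001 -0.001 -0.004 -0.004 -0.     0.   ] [ 0.4684 -0.007   0.0836] [ 0.9999 -0.0101  0.0011 -0.0052] 1.9667 [ 0.41238145 -0.32927214  0.15117519]
shift [ 0.     -0.0304  0.0076]
turn [-0.0033 -0.0006  0.005 ]
```

Joint 6 is at its limit, so I'm switching to the half-turned equivalent pose, which brings it to about 0.

```bash
R='';python3 -m pendant '[0,-0.03,-0.06,0.0,0,-0.05,0, 0,-0.03,-0.06,0,0,-0.39,0, 0,-0.03,-0.06,0,0,-0.39,0, 0,-0.03,-0.06,0,0,-0.39,0, 0,-0.03,-0.06,0,0,-0.39,0, 0,-0.03,-0.06,0,0,-0.39,0, 0,-0.03,-0.06,0,0,-0.39,0, 0,-0.03,-0.06,0,0,-0.39,0, 0,-0.03,-0.06,0,0,-0.39,0, 0,-0.03,-0.06,0,0,-0.39,0]'; python3 -m pendant '[0,0,0,0,0,-0.39,0, 0,0,0,0,0,-0.39,0, 0,0,0,0,0,-0.39,0, 0,0,0,0,0,-0.39,0, 0,0,0,0,0,-0.39,0, 0,0,0,0,0,-0.39,0, 0,0,0,0,0,-0.39,0, 0,0,0,0,0,-0.39,0, 0,0,0,0,0,-0.39,0, 0,0,0,0,0,-0.39,0]'; python3 -c "
from h import *
o=bot.get_obs();print(o['joint_pos'].round(3));move([.4687,.0082,.08],np.pi/2-.036)"
```

```text
clock: 2.8
eef_pos: [0.4684, 0.0077, 0.1136]
tool_rot: [0.822, 0.569, 0.004, -0.004]
ft_force: [0.8, 0.3, 0.5]
grip_width: -0.0001
grasp_force: 0.0
clock: 3.63
eef_pos: [0.4684, 0.0077, 0.1136]
tool_rot: [0.345, 0.938, 0.005, -0.001]
ft_force: [0.7, -0.0, -0.0]
grip_width: 0.0002
grasp_force: 0.0
[ 0.01   0.295 -0.32   0.954  0.01   0.716]
shift [-0.0002  0.0006  0.0673]
turn [ 0.0034 -0.0007 -0.2131]
```

```bash
python3 -m pendant '[0,0,0,0.003,-0.001,-0.213,0, 0,0,0,0.003,-0.001,-0.213,0, 0,0,0.03,0.003,-0.001,-0.213,0, 0,0,0.066,0.003,-0.001,-0.213,0, 0,0,0.066,0.003,-0.001,-0.213,0, 0,0,0.066,0.003,-0.001,-0.213,0, 0,0,0.066,0.003,-0.001,-0.213,0, 0,0,0.066,0.003,-0.001,-0.213,0, 0,0,0.066,0.003,-0.001,-0.213,0, 0,0,0.066,0.003,-0.001,-0.213,0]'; python3 -c "
from h import *
o=bot.get_obs();print(o['joint_pos'].round(3),o['ft_force']);move([.4687,.0082,.068],np.pi/2-.036)"
```

```text
clock: 4.47
eef_pos: [0.4683, 0.0082, 0.0803]
tool_rot: [0.021, 1.0, 0.0, 0.0]
ft_force: [0.1, -0.3, -0.3]
grip_width: -0.0003
grasp_force: 0.0
[ 0.017  0.338 -0.362  0.87   0.001  0.06 ] [ 0.06743006 -0.29759697 -0.31833561]
shift [-0.0008  0.0001  0.0245]
turn [ 0.0002  0.0002 -0.0021]
```

```bash
python3 -m pendant '[0,0,0.01,0,0,0,0, 0,0,0.02,0,0,0,0, 0,0,0.024,0,0,0,0, 0,0,0.025,0,0,0,0, 0,0,0.026,0,0,0,0, 0,0,0.027,0,0,0,0, 0,0,0.028,0,0,0,0, 0,0,0.029,0,0,0,0, 0,0,0.030,0,0,0,0, 0,0,0.030,0,0,0,0]'; python3 -m pendant '[0,0,0.001,0,0,0,0, 0,0,0.002,0,0,0,0, 0,0,0.003,0,0,0,0, 0,0,0.004,0,0,0,0, 0,0,0.005,0,0,0,0, 0,0,0.006,0,0,0,0, 0,0,0.006,0,0,0,0, 0,0,0.006,0,0,0,0, 0,0,0.006,0,0,0,0, 0,0,0.006,0,0,0,0]'
```

```text
clock: 5.3
eef_pos: [0.4679, 0.0083, 0.0648]
tool_rot: [0.021, 1.0, 0.0, -0.0]
ft_force: [-0.4, -0.6, 0.1]
grip_width: 0.0
grasp_force: 0.0
clock: 6.13
eef_pos: [0.468, 0.0083, 0.0618]
tool_rot: [0.021, 1.0, 0.0, -0.0]
ft_force: [0.3, -0.0, -0.0]
grip_width: 0.0
grasp_force: 0.0
```

```bash
python3 -m pendant '[0,0,0.001,0,0,0,0, 0,0,0.002,0,0,0,0, 0,0,0.003,0,0,0,0, 0,0,0.004,0,0,0,0, 0,0,0.005,0,0,0,0, 0,0,0.006,0,0,0,0, 0,0,0.006,0,0,0,0, 0,0,0.006,0,0,0,0, 0,0,0.006,0,0,0,0, 0,0,0.006,0,0,0,0]'
```

```text
clock: 6.97
eef_pos: [0.468, 0.0082, 0.0592]
tool_rot: [0.021, 1.0, 0.0, -0.0]
ft_force: [-1.2, 0.7, 5.5]
grip_width: -0.0005
grasp_force: 2.9
```

Contact at 5.5 N; I'll press on in small steps.

```bash
python3 -m pendant '[0,0,0.0005,0,0,0,0, 0,0,0.001,0,0,0,0, 0,0,0.0015,0,0,0,0, 0,0,0.002,0,0,0,0, 0,0,0.0025,0,0,0,0, 0,0,0.003,0,0,0,0, 0,0,0.003,0,0,0,0, 0,0,0.003,0,0,0,0, 0,0,0.003,0,0,0,0, 0,0,0.003,0,0,0,0]'
```

```text
clock: 7.8
eef_pos: [0.468, 0.0083, 0.0579]
tool_rot: [0.021, 1.0, 0.0, 0.0]
ft_force: [-1.9, -0.2, 7.0]
grip_width: -0.0002
grasp_force: 4.0
```

```bash
python3 -m pendant '[0,0,0.0005,0,0,0,0, 0,0,0.001,0,0,0,0, 0,0,0.0015,0,0,0,0, 0,0,0.002,0,0,0,0, 0,0,0.0025,0,0,0,0, 0,0,0.003,0,0,0,0, 0,0,0.003,0,0,0,0, 0,0,0.003,0,0,0,0, 0,0,0.003,0,0,0,0, 0,0,0.003,0,0,0,0]'
```

```text
clock: 8.63
eef_pos: [0.4681, 0.0082, 0.0567]
tool_rot: [0.021, 1.0, 0.0, 0.0]
ft_force: [-2.4, -0.5, 9.3]
grip_width: 0.0003
grasp_force: 4.9
```

```bash
python3 -m pendant '[0,0,0.0004,0,0,0,0, 0,0,0.0008,0,0,0,0, 0,0,0.0012,0,0,0,0, 0,0,0.0016,0,0,0,0, 0,0,0.002,0,0,0,0, 0,0,0.002,0,0,0,0, 0,0,0.002,0,0,0,0, 0,0,0.002,0,0,0,0, 0,0,0.002,0,0,0,0, 0,0,0.002,0,0,0,0]'; python3 -c "
from h import *
c=bot.camera('side');im=c['pixels'][100:270,190:350,::-1];cv2.imwrite('pics/s2.png',cv2.resize(im,None,fx=3,fy=3,interpolation=2))"
```

```text
clock: 9.47
eef_pos: [0.4681, 0.0083, 0.0559]
tool_rot: [0.021, 1.0, 0.0, 0.0]
ft_force: [-3.6, 0.1, 11.3]
grip_width: 0.0
grasp_force: 6.0
```

View pics/s2.png

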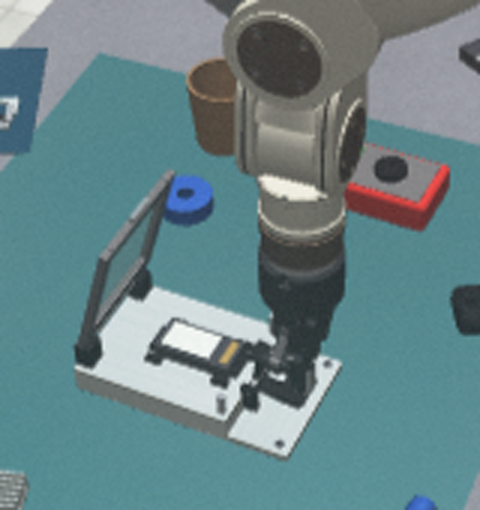

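The lid is fully open and the module is visible in its nest (crop (195,345)). I'll lift off and move over the nest with the fingers partly open.

```bash
python3 -m pendant '[0,0,-0.06,0,0,0,0, 0,0,-0.12,0,0,0,0, 0,0,-0.18,0,0,0,0, 0,0,-0.18,0,0,0,0.3, 0,0,-0.18,0,0,0,0.68, 0,0,-0.18,0,0,0,0.68, 0,0,-0.18,0,0,0,0.68, 0,0,-0.18,0,0,0,0.68, 0,0,-0.18,0,0,0,0.68, 0,0,-0.18,0,0,0,0.68]'; python3 - <<'E'
from h import *
c=bot.camera("top");im=c["pixels"][:,:,::-1];cv2.imwrite("pics/t2.png",cv2.resize(im[150:250,230:320],None,fx=6,fy=6,interpolation=2))
move([.575,.0046,.10],np.pi/2-.036)
E
```

```text
clock: 10.35
eef_pos: [0.4674, 0.0082, 0.1439]
tool_rot: [0.021, 1.0, 0.0, -0.001]
ft_force: [-0.5, 1.1, 0.1]
grip_width: 0.058
grasp_force: 0.0
shift [-0.2151  0.0017  0.0878]
turn [ 0.0002 -0.0006 -0.0018]
```

View pics/t2.png

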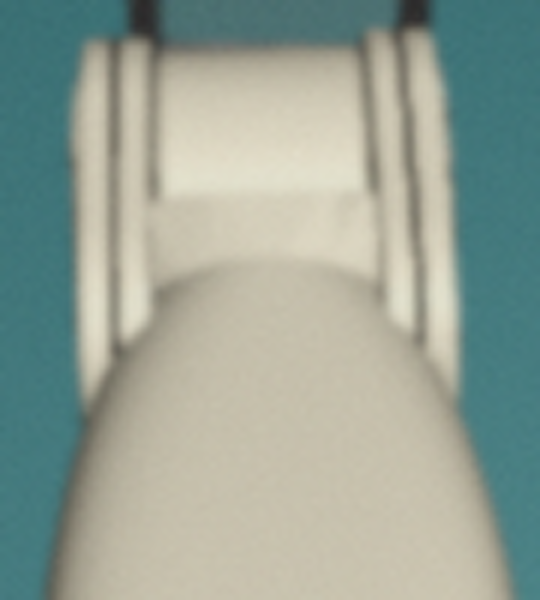

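The arm hides the jig in this view, so I'll use the nest position computed from the jig. Approach above first.

```bash
python3 -m pendant '[-0.08,0.002,0,0,0,-0.002,0.68, -0.15,0.002,0,0,0,-0.002,0.68, -0.215,0.002,0.03,0,0,-0.002,0.68, -0.215,0.002,0.07,0,0,-0.002,0.68, -0.215,0.002,0.10,0,0,-0.002,0.68, -0.215,0.002,0.12,0,0,-0.002,0.68, -0.215,0.002,0.13,0,0,-0.002,0.68, -0.215,0.002,0.13,0,0,-0.002,0.68, -0.215,0.002,0.13,0,0,-0.002,0.68, -0.215,0.002,0.13,0,0,-0.002,0.68]'; python3 - <<'E'
from h import *
c=bot.camera("side");im=c["pixels"][:,:,::-1];cv2.imwrite("pics/s3.png",cv2.resize(im[170:260,200:320],None,fx=6,fy=6,interpolation=2))
move([.575,.0046,.0555],np.pi/2-.036);print(bot.get_obs()["ft_force"])
E
```

```text
clock: 11.23
eef_pos: [0.576, 0.0048, 0.081]
tool_rot: [0.018, 1.0, 0.0, 0.001]
ft_force: [0.3, 0.4, 0.4]
grip_width: 0.0581
grasp_force: 0.0
shift [ 0.0024 -0.0005  0.0513]
turn [0.0003 0.0007 0.0002]
[ 0.21574448 -0.49517677  0.15340158]
```

View pics/s3.png

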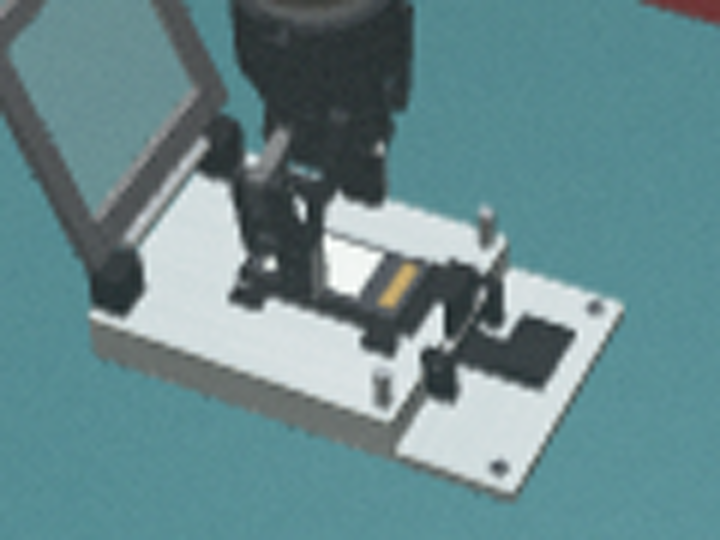

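The fingers straddle the module, with the near fingertip at crop (300,290) between the stops at (250,290) and (380,335). I'll descend and grip.

```bash
python3 -m pendant '[0.002,0,0.015,0,0,0,0.68, 0.002,0,0.03,0,0,0,0.68, 0.002,0,0.042,0,0,0,0.68, 0.002,0,0.05,0,0,0,0.68, 0.002,0,0.051,0,0,0,0.68, 0.002,0,0.051,0,0,0,0.68, 0.002,0,0.051,0,0,0,0.55, 0.002,0,0.051,0,0,0,0.45, 0.002,0,0.051,0,0,0,0.3, 0.002,0,0.051,0,0,0,0.3]';python3 -m pendant '[0,0,0,0,0,0,0.2, 0,0,0,0,0,0,0.2, 0,0,0,0,0,0,0.2, 0,0,0,0,0,0,0.2, 0,0,-0.002,0,0,0,0.2, 0,0,-0.005,0,0,0,0.2, 0,0,-0.008,0,0,0,0.2, 0,0,-0.01,0,0,0,0.2, 0,0,-0.01,0,0,0,0.2, 0,0,-0.01,0,0,0,0.2]'
```

```text
clock: 12.12
eef_pos: [0.5749, 0.0048, 0.0547]
tool_rot: [0.018, 1.0, 0.0, 0.0]
ft_force: [0.8, -0.0, 1.5]
grip_width: 0.0386
grasp_force: 60.7
clock: 12.95
eef_pos: [0.5742, 0.0048, 0.0591]
tool_rot: [0.018, 1.0, 0.0, -0.0]
ft_force: [0.7, 0.2, -1.4]
grip_width: 0.0384
grasp_force: 60.3
```

Gripped and lifting. I'll raise it, then carry it over to the tray.

```bash
python3 -m pendant '[0,0,-0.03,0,0,0,0.2, 0,0,-0.07,0,0,0,0.2, 0,0,-0.12,0,0,0,0.2, 0,0,-0.17,0,0,0,0.2, 0,0,-0.2,0,0,0,0.2, 0.04,0.1,-0.2,0,0,0,0.2, 0.08,0.17,-0.2,0,0,0,0.2, 0.11,0.24,-0.2,0,0,0,0.2, 0.14,0.31,-0.2,0,0,0,0.2, 0.17,0.38,-0.2,0,0,0,0.2]'; python3 - <<'E'
from h import *
move([.471,.297,.09]);print(bot.get_obs()["joint_pos"].round(2))
E
```

```text
clock: 13.78
eef_pos: [0.4951, 0.1989, 0.1595]
tool_rot: [0.018, 1.0, 0.0, -0.0]
ft_force: [-0.0, -0.6, -1.2]
grip_width: 0.0386
grasp_force: 62.5
shift [0.0553 0.1942 0.1391]
[ 0.38  0.37 -0.08  1.12  0.    0.42]
```

```bash
python3 -m pendant '[0.02,0.07,0.02,0,0,0,0.2, 0.04,0.13,0.04,0,0,0,0.2, 0.055,0.19,0.08,0,0,0,0.2, 0.055,0.194,0.12,0,0,0,0.2, 0.055,0.194,0.14,0,0,0,0.2, 0.055,0.194,0.17,0,0,0,0.2, 0.055,0.194,0.19,0,0,0,0.2, 0.055,0.194,0.21,0,0,0,0.2, 0.055,0.194,0.22,0,0,0,0.2, 0.055,0.194,0.22,0,0,0,0.2]'; python3 - <<'E'
from h import *
c=bot.camera("side");im=c["pixels"][:,:,::-1];cv2.imwrite("pics/s4.png",cv2.resize(im[240:360,180:320],None,fx=5,fy=5,interpolation=2))
move([.471,.297,.03])
E
```

```text
clock: 14.62
eef_pos: [0.4717, 0.2945, 0.0484]
tool_rot: [0.018, 1.0, -0.0, -0.001]
ft_force: [-0.4, -0.1, -1.7]
grip_width: 0.0386
grasp_force: 62.5
shift [0.0024 0.0041 0.0384]
```

View pics/s4.png

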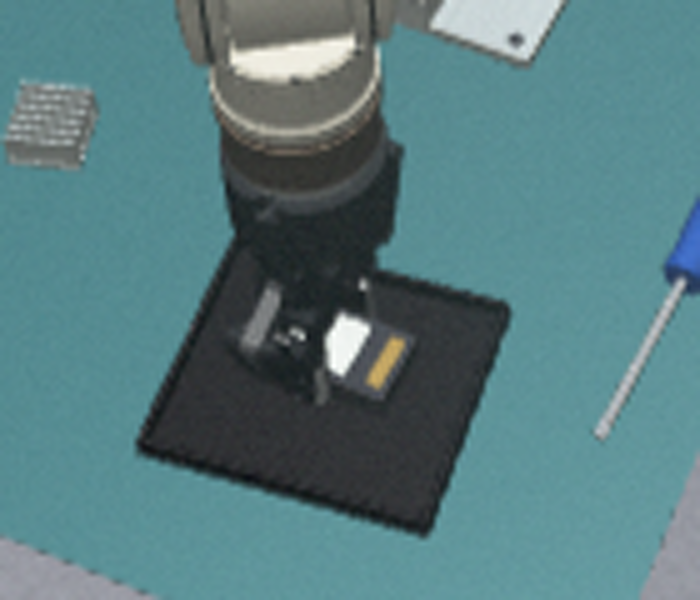

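The module hangs level over the tray's middle: module about crop (325,345), tray corners (137,447), (430,530), (508,310). Lowering now.

```bash
python3 -m pendant '[0.002,0.004,0.006,0,0,0,0.2, 0.002,0.004,0.012,0,0,0,0.2, 0.002,0.004,0.018,0,0,0,0.2, 0.002,0.004,0.023,0,0,0,0.2, 0.002,0.004,0.027,0,0,0,0.2, 0.002,0.004,0.030,0,0,0,0.2, 0.002,0.004,0.033,0,0,0,0.2, 0.002,0.004,0.035,0,0,0,0.2, 0.002,0.004,0.036,0,0,0,0.2, 0.002,0.004,0.036,0,0,0,0.2]'
```

```text
clock: 15.5
eef_pos: [0.4711, 0.2976, 0.0314]
tool_rot: [0.018, 1.0, 0.0, -0.0]
ft_force: [-0.3, -0.3, -1.3]
grip_width: 0.0384
grasp_force: 62.6
```

```bash
python3 -m pendant '[0,0,0.001,0,0,0,0.2, 0,0,0.002,0,0,0,0.2, 0,0,0.003,0,0,0,0.2, 0,0,0.004,0,0,0,0.2, 0,0,0.005,0,0,0,0.2, 0,0,0.006,0,0,0,0.2, 0,0,0.006,0,0,0,0.2, 0,0,0.006,0,0,0,0.2, 0,0,0.006,0,0,0,0.2, 0,0,0.006,0,0,0,0.2]'
```

```text
clock: 16.33
eef_pos: [0.4712, 0.2977, 0.0288]
tool_rot: [0.018, 1.0, 0.0, -0.0]
ft_force: [-1.5, -0.1, 3.7]
grip_width: 0.0382
grasp_force: 62.9
```

Touching the floor. I'll release gently, then rise.

```bash
python3 -m pendant '[0,0,0,0,0,0,0.55, 0,0,0,0,0,0,0.6, 0,0,0,0,0,0,0.65, 0,0,0,0,0,0,0.7, 0,0,0,0,0,0,0.7, 0,0,-0.01,0,0,0,0.7, 0,0,-0.03,0,0,0,0.7, 0,0,-0.07,0,0,0,0.7, 0,0,-0.14,0,0,0,0.7, 0,0,-0.2,0,0,0,0.7]'; python3 -m pendant '[0.05,-0.05,-0.1,0,0,0,0.7, 0.1,-0.1,-0.2,0,0,0,0.7, 0.15,-0.2,-0.2,0,0,0,0.7, 0.15,-0.3,-0.2,0,0,0,0.7, 0.15,-0.35,-0.2,0,0,0,0.7, 0.15,-0.4,-0.2,0,0,0,0.7, 0.15,-0.45,-0.2,0,0,0,0.7, 0.15,-0.5,-0.2,0,0,0,0.7, 0.15,-0.5,-0.2,0,0,0,0.7, 0.15,-0.5,-0.2,0,0,0,0.7]'; python3 - <<'E'
from h import *
c=bot.camera("side");im=c["pixels"][:,:,::-1];cv2.imwrite("pics/s5.png",im[:,150:])
E
```

```text
clock: 17.17
eef_pos: [0.4709, 0.2974, 0.1303]
tool_rot: [0.018, 1.0, 0.0, -0.0]
ft_force: [1.2, 0.5, 0.3]
grip_width: 0.0598
grasp_force: 0.0
clock: 18.0
eef_pos: [0.3875, 0.0493, 0.2295]
tool_rot: [0.019, 1.0, 0.001, 0.001]
ft_force: [-0.8, 0.8, 0.1]
grip_width: 0.0593
grasp_force: 0.0
```

View pics/s5.png

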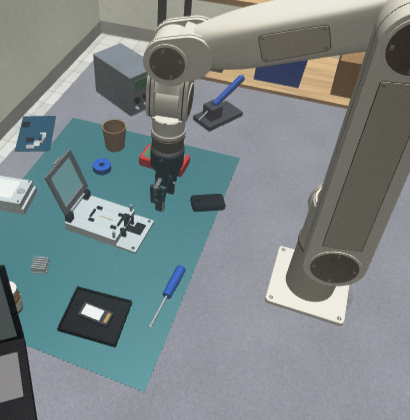

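The module lies flat, label up, in the middle of the tray (96,314). The lid is open (67,180), the nest is empty and the arm is clear.

```bash
python3 -c "
from workcell import bot
print(bot.job_done())"
```

```text
the job is handed in; nothing more can be done
None
```

Job handed in at about 18 s on the robot's clock: the latch let go at about 11 N, the lid swung fully open untouched, the module lies flat and label up in the middle of the tray, and no bystander was seen disturbed; the hand-in call gave no verdict.

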